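# Load two spacers into the tube magazine

## Task

Load the two plain straight black spacers into the upright tube magazine: bring each one upright into the funnel at its top and let it slide down, so that both lie end to end inside the tube. Leave the flanged bushing standing where it is; it does not fit.

Things in the scene. Friction and masses are not known exactly. Their poses are not given: they have to be found in the camera images.
- spacer_a_center (a point): First plain black plastic spacer: straight cylinder, 40 mm diameter, 55 mm tall, flat top with a 14 mm bore mark, about 70 g, standing upright on the table. This point is its centre, half-way up (27.5 mm above the table at the start), z along its axis. At least 90 mm centre to centre from other parts, 150 mm from the magazine's axis. Both spacers are alike, either may go in first.
- spacer_b_center (a point): Second plain black plastic spacer: straight cylinder, 40 mm diameter, 55 mm tall, flat top with a 14 mm bore mark, about 70 g, standing upright on the table. This point is its centre, half-way up (27.5 mm above the table at the start), z along its axis. At least 90 mm centre to centre from other parts, 150 mm from the magazine's axis. 
- magazine_mouth (a point): Fixed aluminium tube magazine: this point is on its vertical axis at the funnel's rim, 160 mm above the table. Funnel 80 mm inside, 89 outside at the rim, narrowing over 25 mm of height to a straight tube 52 mm inside; tube floor 148 mm below the rim. Two stacked spacers end 38 mm below the rim. 120 mm square base plate, post beside the tube lower than the funnel, 15 mm viewing slot at +x.
- bushing_center (a point): Black flanged bushing, a bystander too wide for the tube: 40 mm body with a flange 62 mm in diameter and 8 mm thick at its top, 55 mm tall, standing on the table; this point is its centre, half-way up. A short wide black ring (64 mm diameter, 30 mm tall) among the parts and a screwdriver beyond them are not needed.

How it is judged (in metres and radians):
On the way, in this order (a step that is already met when the one before it is completed fails the run):
1. one spacer lies at the bottom of the tube (((horizontal distance between spacer_a_center and magazine_mouth below 0.015 m and z of spacer_a_center in the frame of magazine_mouth below -0.105 m) or (horizontal distance between spacer_b_center and magazine_mouth below 0.015 m and z of spacer_b_center in the frame of magazine_mouth below -0.105 m))), for 0.2 s.
2. both spacers are inside the tube, one on the other (horizontal distance between each of spacer_a_center, spacer_b_center and magazine_mouth below 0.015 m and z of each of spacer_a_center, spacer_b_center in the frame of magazine_mouth below -0.05 m), for 0.2 s.
At the end, for the whole second after the job is handed in: Both spacers are at rest inside the tube, one on top of the other: their centres within 15 mm of the tube's axis and at least 50 mm below the rim. The flanged bushing is within 30 mm of where it started (all of step 2 and linear speed of each of spacer_a, spacer_b below 0.02 m/s and distance of bushing_center from where it was at the start of the episode below 0.03 m); the robot touches nothing.
It fails at once if the flanged bushing is moved more than 30 mm or tipped over (distance of bushing_center from where it was at the start of the episode above 0.03 m or angle between bushing_center's own z axis and vertical above 0.5 rad).
It also fails if it takes over 64 s, if anything falls off the work surface, if the arm or the gripper's body presses on something with over 40 N, if the wrist force passes 120 N, or if a joint passes its speed limit or range.

## Robot

A 6-joint arm with a two-finger parallel gripper is mounted at the origin on the work surface. World frame = base frame: x ahead of the robot, y to its left, z up, the work surface at z = 0. Lengths are in m, angles in degrees, forces in N, time in s.
With the tool pointing down it reaches from about 0.4 to 0.825 m from the base axis. Payload 7 kg.
Tool frame: the origin (TCP) lies at the very end of the fingers, on their centre line; the grasp point (between the pads) lies 19 mm behind it; z points along the fingers, y is the direction in which the jaws open and shut (so a half turn about z gives the same grasp; the last joint's range is limited). The gripper opens to 88 mm and grips with 3 to 60 N. Pads are 19 mm wide; open, the fingers measure 130 mm over their backs; the gripper's body (78 mm by 193 mm) begins 47 mm behind the grasp point.
Start: joints at [84.059, 20.546, 0.682, 0, -70.136, -16.507], TCP at [0.258, 0.624, 0.227] pointing down, gripper open.
Joint ranges: [-176.03, 176.03], [-82.01, 121.73], [-58.28, 71.71], [-173.87, 95.51], [-174.79, -0.11], [-173.66, 173.66]. Speed limits (degrees/s): [136.94, 136.94, 172.46, 180, 180, 180].

## Interface

Orientations are given as [roll, pitch, yaw] about the fixed x, y, z axes, in that order (R = Rz(yaw) Ry(pitch) Rx(roll)).
In Python, from plant import telemetry, snapshot, calibration, workorder gives the robot as it stands. The module is installed in compiled form; this text tells all that it offers.
- The arm moves only by the tool step_arm, never from a script. Its argument "plan" is text: rows parted by semicolons, each of 7 numbers parted by spaces: the finger opening in cm, from 0 to 8.76, then the shift along the tool's x, y, z in cm, then the turn, a rotation vector about the tool's x, y, z in degrees. A call has 1 to 12 rows; each row shifts and turns the commanded pose from where the row before left it, along the tool's axes as they then stand; what a row does not reach is not made up. A row lasts 1/12 s, in which the tool goes at most 41.7 mm and 7.16 degrees, less where a joint would pass 70% of its speed; a pose out of reach is approached as far as the arm can. A call with a gripper value outside its range is refused whole. The fingers move at their own pace and stop on an object; the grip force is fixed at half the most. Time passes only in rows, so rows that do not move let the fingers close. It gives the time, the measured TCP pose, the force and the opening at its end, in the units of the state.
- telemetry.get_obs(): the state, without advancing time (a new reading comes with each control period).
- snapshot(name): name is "scene" or "top"; returns the picture (480x640x3 uint8, blue, green, red); there is no depth.
- calibration(name): a dict with "K" (3x3 intrinsics, pixels), "k1" (the pictures are not rectified: a ray, as slopes to the right and down, at radius r is drawn at 1 + k1 r^2 times it, then the intrinsics apply), "camera_from_world" (4x4, takes a point from world to camera coordinates). Camera axes: x right, y up, looking along -z (the intrinsics and any distortion apply to the point x, -y, -z); pixel columns grow to the right and rows downward; lengths in m; the calibration is good to about 2 mm. A picture is of the moment at which its call begins. calibration takes no time and is no camera call.
- workorder.close_job(): hands the job in, once; it reports no verdict.
The state is a dict: "clock": time; "joint_pos": joint angles; "qvel": joint speeds; "tau": joint torques, N m; "tool_pos": TCP position; "orientation": TCP orientation; "force": force on the tool from outside, world axes, zero at the start; "moment": the same for the moment, N m; "opening": finger opening in m.
Only numpy, scipy, OpenCV 4.12 (cv2) and the standard library are available. Lean on these libraries where they do the work, as an engineer would, in place of code of your own. Each camera call takes 0.05 s, during which the arm holds its last target.

## Working session

There is one attempt and no reset: what is moved stays moved. The work goes in short steps, Python scripts to look and compute and a tool call to move; the robot and the scene stay as the last step left them, time stands still between calls to the robot, and variables do not carry over. Pictures are saved under pics/ and viewed, and the job is handed in when it is done.

Besides the shell and the picture viewer there is one more tool, called as name(argument=value, ...) on one line, values as JSON. step_arm: Moves the arm, as the interface text tells. Its arguments: {"type":"object","properties":{"plan":{"type":"string"}},"required":["plan"]}

```bash
mkdir -p pics; python3 - <<'E'
from plant import telemetry, snapshot, calibration
import cv2
print(telemetry.get_obs())
for n in("scene","top"):
    cv2.imwrite(f"pics/{n}0.png",snapshot(n)); c=calibration(n); print(n,c)
E
```

```text
{'clock': 0.0, 'joint_pos': array([ 8.40599687e+01,  2.05906519e+01,  6.34072870e-01, -1.92745335e-02,
       -7.01371815e+01, -1.65075380e+01]), 'qvel': array([ 0.04985912, -0.10059526,  0.05247744, -0.13234672, -0.03031802,
        0.04868789]), 'tau': array([ 1.37497897e-03, -5.82713807e+01,  2.93048555e+01,  6.99732408e+00,
        7.06541701e-03, -1.47426081e-04]), 'tool_pos': array([0.25757624, 0.62338814, 0.22563647]), 'orientation': array([ 1.79904955e+02, -9.27116020e-03, -2.24541253e+01]), 'force': array([-0.11784611, -0.75230791, -0.33916264]), 'moment': array([ 0.02514694, -0.03557925, -0.03592391]), 'opening': 0.08768800913633726}
scene {'K': array([[488.31524707,   0.        , 320.77234938],
       [  0.        , 488.31524707, 232.85150257],
       [  0.        ,   0.        ,   1.        ]]), 'k1': -0.03313714766639983, 'camera_from_world': array([[ 0.4852094 ,  0.87430603, -0.01268071, -0.27576841],
       [-0.49758246,  0.28800801,  0.81820724,  0.14493232],
       [ 0.71901567, -0.39069214,  0.57478354, -1.19446661],
       [ 0.        ,  0.        ,  0.        ,  1.        ]])}
top {'K': array([[565.19785048,   0.        , 305.05438286],
       [  0.        , 565.19785048, 239.65840151],
       [  0.        ,   0.        ,   1.        ]]), 'k1': -0.17690181432478239, 'camera_from_world': array([[-0.00959964, -0.99992929,  0.00701843,  0.02099962],
       [ 0.99784094, -0.00912308,  0.06504021, -0.52655794],
       [-0.06497158,  0.00762764,  0.99785796, -1.08394623],
       [ 0.        ,  0.        ,  0.        ,  1.        ]])}
```

View pics/scene0.png

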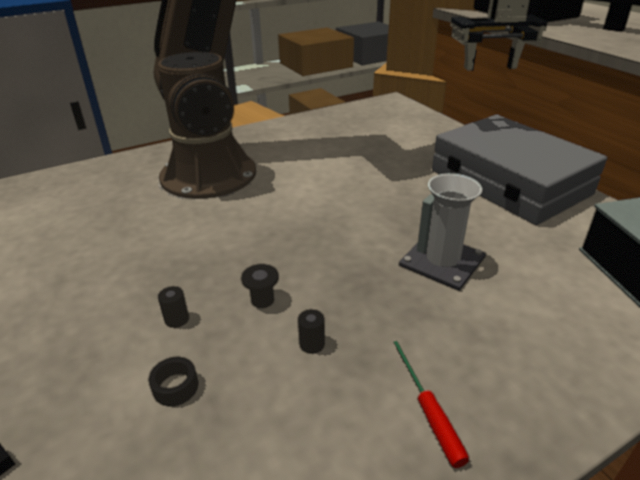

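View pics/top0.png

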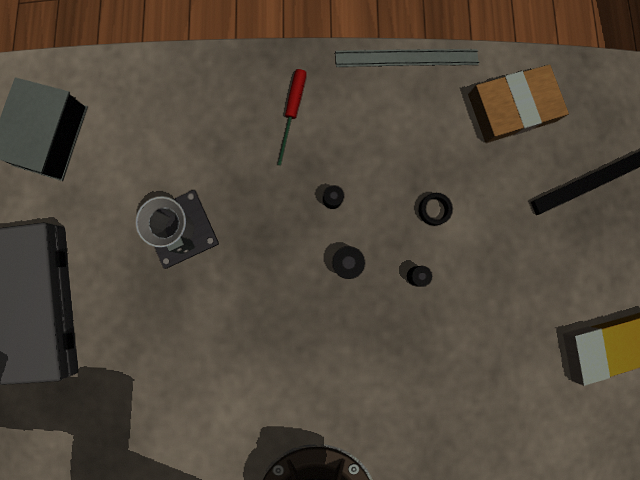

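The scene view shows the spacers at (173,306) and (311,331), the bushing at (261,284) and the magazine funnel at (455,188). In the top view the spacers are at (333,196) and (420,275), the bushing at (348,262) and the funnel rim at (161,221). I'll enlarge these for exact readings.

```bash
python3 - <<'E'
import cv2,numpy as np
t=cv2.imread("pics/top0.png");s=cv2.imread("pics/scene0.png")
def crop(im,x,y,w,h,f): 
    c=cv2.resize(im[y:y+h,x:x+w],None,fx=f,fy=f,interpolation=cv2.INTER_CUBIC)
    return np.clip(c.astype(float)*2,0,255).astype('uint8')
a=crop(t,310,170,150,130,5); cv2.imwrite("pics/t1.png",a)
b=crop(t,125,180,100,100,6); cv2.imwrite("pics/t2.png",b)
b=crop(s,150,250,190,130,4); cv2.imwrite("pics/s1.png",b)
b=crop(s,390,165,110,125,4); cv2.imwrite("pics/s2.png",b)
E
```

```text
(no output)
```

View pics/t1.png

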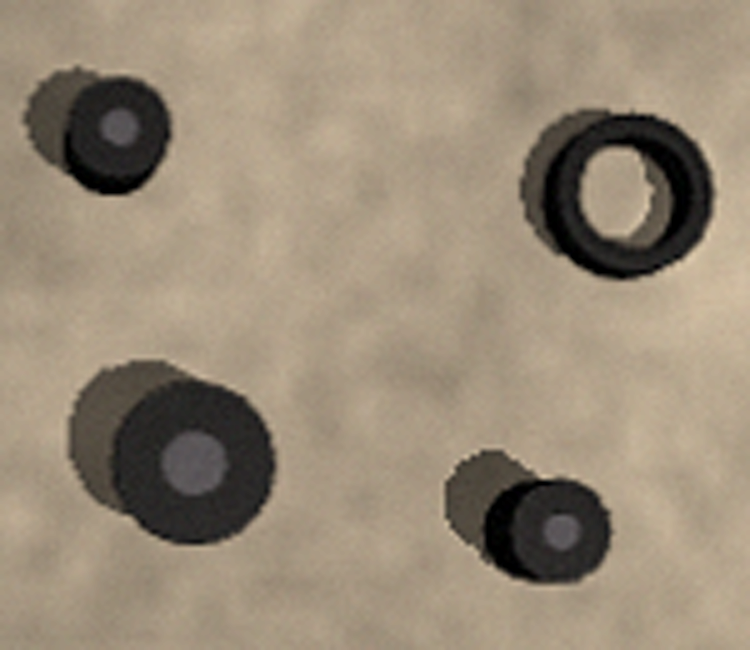

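View pics/t2.png

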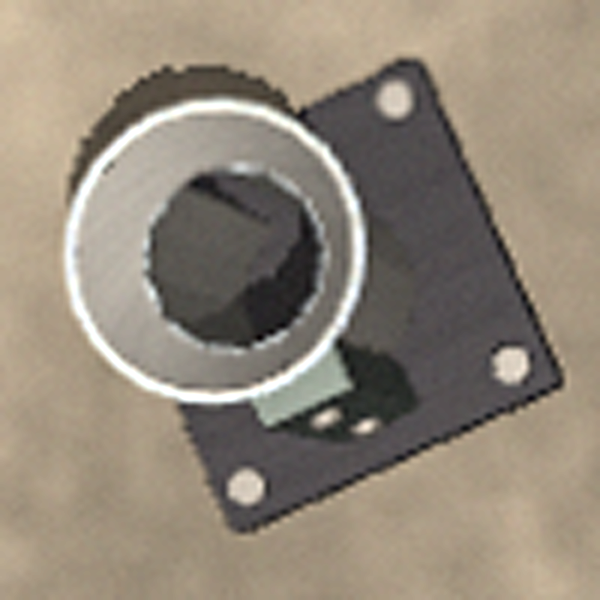

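View pics/s1.png

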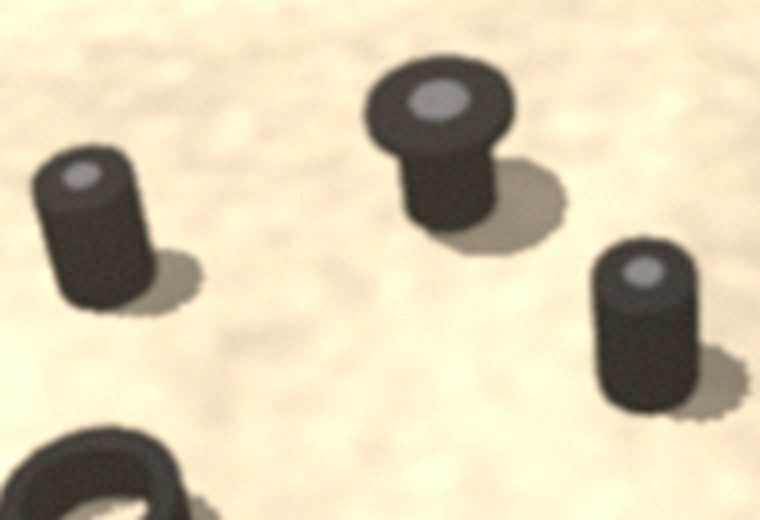

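View pics/s2.png

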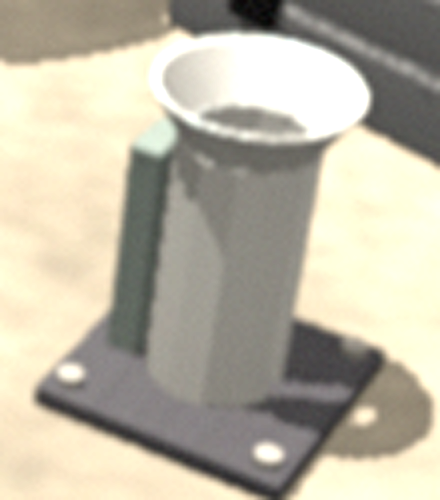

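```bash
cat > h.py <<'E'
import numpy as np,cv2
from scipy.spatial.transform import Rotation as Rr
from scipy.optimize import least_squares
from plant import telemetry, snapshot, calibration
def proj(n,P):
    c=calibration(n);p=c["camera_from_world"]@np.r_[P,1];s=np.array([p[0],-p[1]])/-p[2]
    s=s*(1+c["k1"]*(s@s));return (c["K"]@np.r_[s,1])[:2]
def solve(obs,z=None):
    if z is None: return least_squares(lambda P:np.concatenate([proj(n,P)-uv for n,uv in obs]),[.5,0,.1])
    return least_squares(lambda P:np.concatenate([proj(n,np.r_[P,z])-uv for n,uv in obs]),[.5,0])
def togo(x,y,z,yaw=None):
    """tool-axis shift in cm to world target, from present measured pose"""
    o=telemetry.get_obs();R=Rr.from_euler('xyz',o["orientation"],degrees=True)
    print("at",o["clock"],o["tool_pos"].round(4),o["orientation"].round(2),"open",round(o["opening"],4),"F",o["force"].round(1))
    d=R.inv().apply(np.array([x,y,z])-o["tool_pos"])*100
    print("togo cm",d.round(2))
    if yaw is not None:
        print("turn",(R.inv()*Rr.from_euler('xyz',[180,0,yaw],degrees=True)).as_rotvec(degrees=True).round(2))
E
python3 - <<'E'
from h import *
for k,z,t,s in [("s1",.055,(333.5,195.1),(310.6,317.4)),("s2",.055,(421.8,276.1),(170.1,293.4)),("bush",.055,(348.4,262.3),(259.4,274.6)),("rim",.16,(160.7,221.4),(454.4,186.7)),("ring",.03,(435,209),(173.,380))]:
    print(k,"top",solve([("top",t)],z).x.round(4),"scene",solve([("scene",s)],z).x.round(4), "3d",solve([("top",t),("scene",s)]).x.round(4))
togo(0,0,0)
E
```

```text
s1 top [ 0.6083 -0.0383] scene [ 0.6075 -0.0379] 3d [ 0.6082 -0.0383  0.0558]
s2 top [ 0.4532 -0.2038] scene [ 0.4533 -0.2036] 3d [ 0.4532 -0.2037  0.055 ]
bush top [ 0.4809 -0.0647] scene [ 0.4806 -0.0645] 3d [ 0.4809 -0.0646  0.0553]
rim top [0.5511 0.2645] scene [0.5534 0.2642] 3d [0.5516 0.2653 0.1587]
ring top [ 0.5836 -0.2384] scene [ 0.5976 -0.2431] 3d [ 0.5852 -0.2423  0.0158]
at 0.1 [0.2576 0.6234 0.2257] [ 1.7991e+02 -1.0000e-02 -2.2460e+01] open 0.0877 F [-0.5  0.4 -0.1]
togo cm [ 0.   67.42 22.67]
```

```bash
python3 - <<'E'
from h import *
togo(.608,-.038,.226)
E
```

```text
at 0.1 [0.2576 0.6234 0.2257] [ 1.7991e+02 -1.0000e-02 -2.2460e+01] open 0.0877 F [-0.5  0.4 -0.1]
togo cm [5.765e+01 4.775e+01 5.000e-02]
```

step_arm(plan="7 2.4 2 0 0 0 0;7 2.4 2 0 0 0 0;7 2.4 2 0 0 0 0;7 2.4 2 0 0 0 0;7 2.4 2 0 0 0 0;7 2.4 2 0 0 0 0;7 2.4 2 0 0 0 0;7 2.4 2 0 0 0 0;7 2.4 2 0 0 0 0;7 2.4 2 0 0 0 0;7 2.4 2 0 0 0 0;7 2.4 2 0 0 0 0")

```text
clock: 1.1
tool_pos: [0.4325, 0.2904, 0.2264]
orientation: [180.0, 0.0, -22.4]
force: [1.2, 0.1, -1.1]
opening: 0.0696
```

```bash
python3 - <<'E'
from h import *
togo(.608,-.038,.226)
E
```

```text
at 1.1 [0.4325 0.2904 0.2264] [ 1.7998e+02  1.0000e-02 -2.2440e+01] open 0.0696 F [ 1.2  0.1 -1.1]
togo cm [28.76 23.66  0.04]
```

step_arm(plan="7 2.5 2 0 0 0 0;7 2.5 2 0 0 0 0;7 2.5 2 0 0 0 0;7 2.5 2 0 0 0 0;7 2.5 2 0 0 0 0;7 2.5 2 0 0 0 0;7 2.5 2 0 0 0 0;7 2.5 2 0 0 0 0;7 2.5 2 0 0 0 0;7 2.5 2 0 0 0 0;7 2.5 2 0 0 0 0;7 1.2 1.6 0 0 0 0")

```text
clock: 2.1
tool_pos: [0.6086, -0.038, 0.2257]
orientation: [179.9, 0.0, -22.5]
force: [0.4, 1.2, 0.9]
opening: 0.0702
```

step_arm(plan="7 0 0 0 0 0 0;7 0 0 0 0 0 0")

```text
clock: 2.27
tool_pos: [0.6072, -0.0368, 0.2257]
orientation: [180.0, 0.1, -22.6]
force: [0.3, -0.4, 0.8]
opening: 0.0699
```

```bash
python3 - <<'E'
from h import *
togo(.608,-.038,.032)
cv2.imwrite("pics/t3.png",snapshot("top"))
E
```

```text
at 2.2667 [ 0.6072 -0.0368  0.2257] [ 1.7996e+02  7.0000e-02 -2.2590e+01] open 0.0699 F [ 0.3 -0.4  0.8]
togo cm [ 0.14  0.06 19.37]
```

View pics/t3.png

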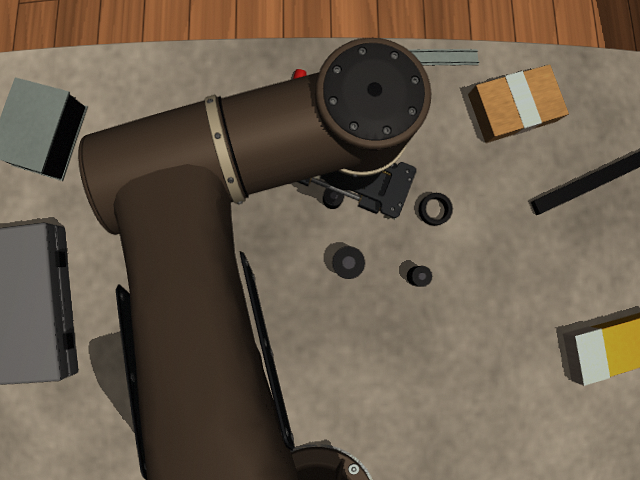

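The arm hides most of the parts. The bushing (348,262) and the second spacer (420,275) are untouched, and the gripper is over the first spacer. Next I descend.

step_arm(plan="7 0.1 0 2.2 0 0 0;7 0 0 2.2 0 0 0;7 0 0 2.2 0 0 0;7 0 0 2.2 0 0 0;7 0 0 2.2 0 0 0;7 0 0 2.2 0 0 0;7 0 0 2 0 0 0;7 0 0 1.7 0 0 0;7 0 0 1.2 0 0 0;7 0 0 0.8 0 0 0;7 0 0 0.4 0 0 0;7 0 0 0 0 0 0")

```text
clock: 3.32
tool_pos: [0.608, -0.0354, 0.0331]
orientation: [180.0, 0.0, -22.4]
force: [0.6, 0.5, -1.0]
opening: 0.0698
```

```bash
python3 - <<'E'
from h import *
togo(.608,-.038,.032)
s=snapshot("scene")
cv2.imwrite("pics/s3.png",cv2.resize(s[180:420,150:470],None,fx=2.5,fy=2.5,interpolation=2))
E
```

```text
at 3.3167 [ 0.608  -0.0354  0.0331] [ 1.7997e+02  5.0000e-02 -2.2390e+01] open 0.0698 F [ 0.6  0.5 -1. ]
togo cm [0.1  0.24 0.11]
```

View pics/s3.png

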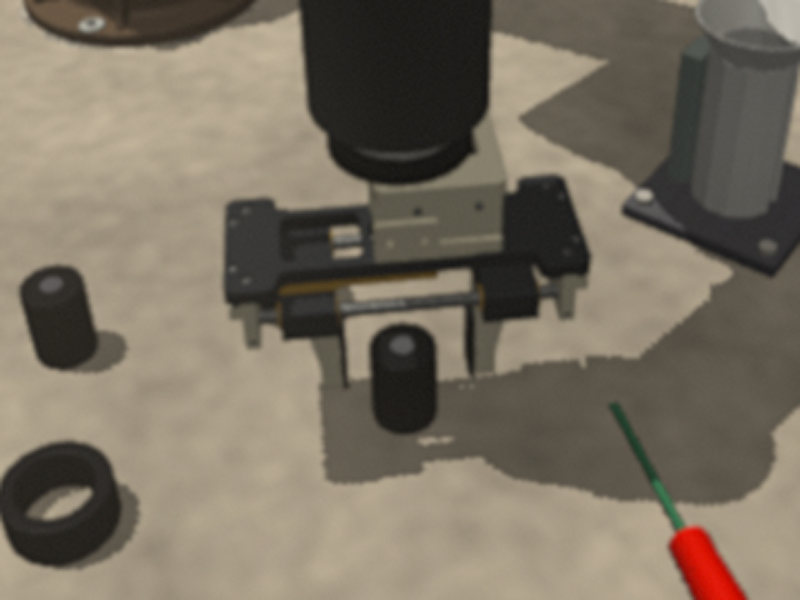

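```bash
python3 - <<'E'
from h import *
togo(.608,-.038,.032)
for p in [(.608,-.036,.033),(.608,-.038,.055),(.608,-.038,0)]:
  print((proj("scene",np.array(p))-[150,180])*2.5)
E
```

```text
at 3.3667 [ 0.6084 -0.0355  0.0338] [ 1.80e+02 -1.00e-02 -2.24e+01] open 0.0695 F [-0.2 -0.1 -0.1]
togo cm [0.05 0.24 0.18]
[405.62809876 369.4303334 ]
[401.74169327 344.0790624 ]
[403.97601793 408.77771676]
```

The spacer (402,345) stands between the fingertips, at about (345,385) and (475,370), which matches the projection. Closing.

step_arm(plan="7 0 0.2 0.2 0 0 0;7 0 0 0 0 0 0;3.5 0 0 0 0 0 0;3.5 0 0 0 0 0 0;3.5 0 0 0 0 0 0;3.5 0 0 0 0 0 0;3.5 0 0 0 0 0 0;3.5 0 0 0 0 0 0;3.5 0 0 0 0 0 0;3.5 0 0 0 0 0 0;3.5 0 0 0 0 0 0;3.5 0 0 0 0 0 0")

```text
clock: 4.37
tool_pos: [0.6076, -0.0379, 0.0317]
orientation: [180.0, -0.0, -22.4]
force: [-0.3, -0.8, 0.5]
opening: 0.0392
```

step_arm(plan="3.5 0 0 -0.5 0 0 0;3.5 0 0 -1 0 0 0;3.5 0 0 -2 0 0 0;3.5 0 0 -2 0 0 0;3.5 0 0 -2.2 0 0 0;3.5 0 0 -2.2 0 0 0;3.5 0 0 -2.2 0 0 0;3.5 0 0 -2.2 0 0 0;3.5 0 0 -2.2 0 0 0;3.5 0 0 -2 0 0 0;3.5 0 0 -1 0 0 0;3.5 0 0 -0.5 0 0 0")

```text
clock: 5.37
tool_pos: [0.6082, -0.0378, 0.234]
orientation: [-179.9, -0.2, -22.4]
force: [-0.3, 0.6, -1.2]
opening: 0.0396
```

```bash
python3 - <<'E'
from h import *
togo(.552,.2645,.230)
s=snapshot("scene")
cv2.imwrite("pics/s4.png",s)
E
```

```text
at 5.3667 [ 0.6082 -0.0378  0.234 ] [-1.7989e+02 -1.6000e-01 -2.2440e+01] open 0.0396 F [-0.3  0.6 -1.2]
togo cm [-16.74 -25.79   0.41]
```

View pics/s4.png

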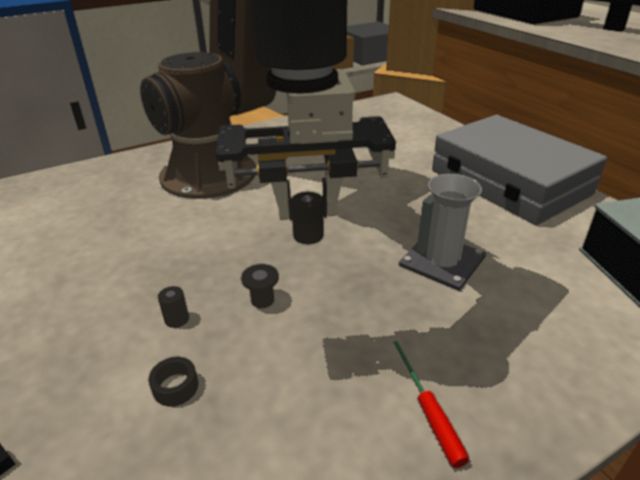

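The spacer hangs upright in the gripper at (308,218). Carrying it to the magazine.

step_arm(plan="3.5 -0.8 -1.2 0 0 0 0;3.5 -1.5 -2.3 0 0 0 0;3.5 -1.7 -2.6 0 0 0 0;3.5 -1.7 -2.6 0 0 0 0;3.5 -1.7 -2.6 0 0 0 0;3.5 -1.7 -2.6 0 0 0 0;3.5 -1.7 -2.6 0 0 0 0;3.5 -1.7 -2.6 0 0 0 0;3.5 -1.6 -2.5 0 0 0 0;3.5 -1.3 -2.1 0 0 0 0;3.5 -0.8 -1.4 0 0 0 0;3.5 -0.3 -0.7 0 0 0 0")

```text
clock: 6.42
tool_pos: [0.5524, 0.2656, 0.23]
orientation: [179.9, 0.1, -22.3]
force: [0.7, 0.0, 0.8]
opening: 0.0397
```

step_arm(plan="3.5 0 0 0 0 0 0;3.5 0 0 0 0 0 0;3.5 0 0 0 0 0 0")

```text
clock: 6.67
tool_pos: [0.5536, 0.2625, 0.2311]
orientation: [180.0, 0.0, -22.5]
force: [0.6, 0.1, -0.3]
opening: 0.0391
```

```bash
python3 - <<'E'
from h import *
togo(.552,.2645,.165)
s=snapshot("scene")
cv2.imwrite("pics/s5.png",cv2.resize(s[60:300,330:600],None,fx=2.5,fy=2.5,interpolation=2))
E
```

```text
at 6.6667 [0.5536 0.2625 0.2311] [ 1.7995e+02  2.0000e-02 -2.2500e+01] open 0.0391 F [ 0.6  0.1 -0.3]
togo cm [-0.22 -0.13  6.61]
```

View pics/s5.png

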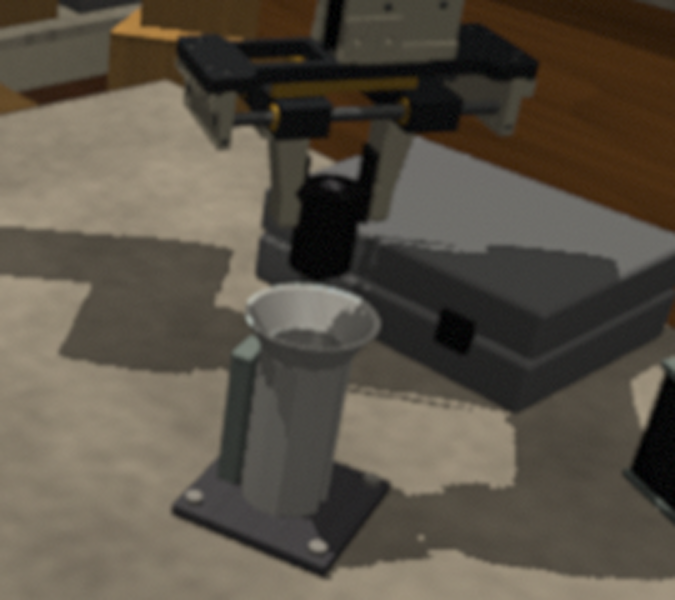

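The spacer (325,225) is above the funnel (313,320) and lines up with it. Lowering with a small correction.

step_arm(plan="3.5 -0.1 -0.1 0.7 0 0 0;3.5 -0.1 0 0.8 0 0 0;3.5 0 0 0.8 0 0 0;3.5 0 0 0.8 0 0 0;3.5 0 0 0.8 0 0 0;3.5 0 0 0.8 0 0 0;3.5 0 0 0.7 0 0 0;3.5 0 0 0.5 0 0 0;3.5 0 0 0.4 0 0 0;3.5 0 0 0.3 0 0 0;3.5 0 0 0 0 0 0;3.5 0 0 0 0 0 0")

```text
clock: 7.72
tool_pos: [0.5522, 0.2653, 0.1656]
orientation: [-180.0, -0.0, -22.4]
force: [0.4, 0.5, -1.0]
opening: 0.0391
```

```bash
python3 - <<'E'
from h import *
togo(.552,.2645,.165)
s=snapshot("scene")
cv2.imwrite("pics/s6.png",cv2.resize(s[80:260,360:560],None,fx=3,fy=3,interpolation=2))
E
```

```text
at 7.7167 [0.5522 0.2653 0.1656] [-1.800e+02 -1.000e-02 -2.244e+01] open 0.0391 F [ 0.4  0.5 -1. ]
togo cm [0.01 0.09 0.06]
```

View pics/s6.png

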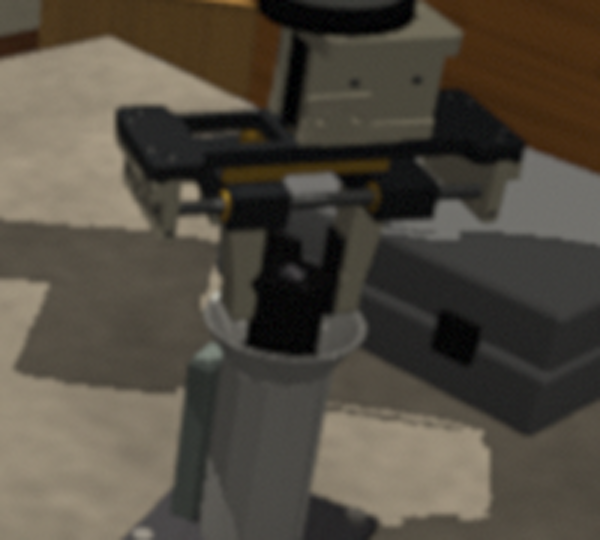

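The spacer is inside the funnel, its bottom at the tube's mouth (about 27 mm below the rim). There is no contact force, so I release it.

step_arm(plan="6.5 0 0 0 0 0 0;6.5 0 0 0 0 0 0;6.5 0 0 0 0 0 0;6.5 0 0 0 0 0 0;6.5 0 0 0 0 0 0;6.5 0 0 0 0 0 0;6.5 0 0 0 0 0 0;6.5 0 0 0 0 0 0")

```text
clock: 8.43
tool_pos: [0.5522, 0.2652, 0.1656]
orientation: [180.0, -0.0, -22.4]
force: [0.5, 0.3, 0.6]
opening: 0.0649
```

step_arm(plan="6.5 0 0 -0.8 0 0 0;6.5 0 0 -1.2 0 0 0;6.5 0 0 -1.5 0 0 0;6.5 0 0 -1.5 0 0 0;6.5 0 0 -1 0 0 0;6.5 0 0 -0.5 0 0 0")

```text
clock: 8.93
tool_pos: [0.5528, 0.2656, 0.2327]
orientation: [-179.9, -0.1, -22.4]
force: [1.0, -0.5, -0.7]
opening: 0.0649
```

```bash
python3 - <<'E'
from h import *
togo(.4532,-.2037,.23)
s=snapshot("scene")
cv2.imwrite("pics/s7.png",cv2.resize(s[80:290,360:560],None,fx=2.8,fy=2.8,interpolation=2))
E
```

```text
at 8.9333 [0.5528 0.2656 0.2327] [-1.7987e+02 -8.0000e-02 -2.2440e+01] open 0.0649 F [ 1.  -0.5 -0.7]
togo cm [ 8.71 47.18  0.18]
```

View pics/s7.png

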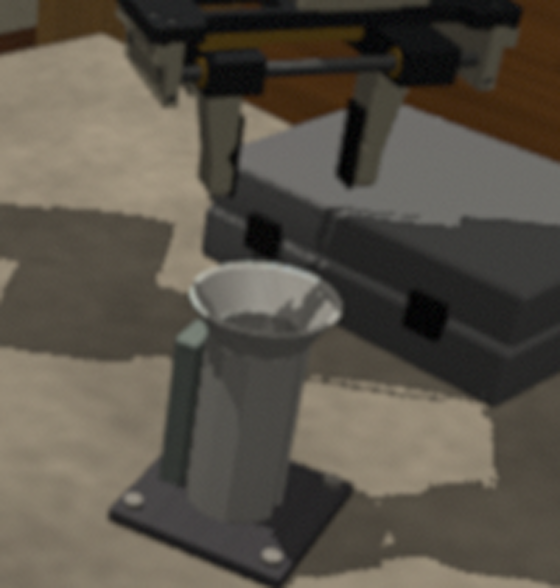

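Nothing black shows in the funnel mouth, so the spacer slid down. I move on to the second spacer and check the tube from the top view there.

step_arm(plan="7 0.3 1.5 0 0 0 0;7 0.5 2.5 0 0 0 0;7 0.5 2.8 0 0 0 0;7 0.5 2.8 0 0 0 0;7 0.5 2.8 0 0 0 0;7 0.5 2.8 0 0 0 0;7 0.5 2.8 0 0 0 0;7 0.5 2.8 0 0 0 0;7 0.5 2.8 0 0 0 0;7 0.5 2.8 0 0 0 0;7 0.5 2.8 0 0 0 0;7 0.5 2.8 0 0 0 0")

```text
clock: 9.98
tool_pos: [0.4821, -0.0543, 0.2298]
orientation: [180.0, 0.1, -22.5]
force: [0.5, -0.3, -0.0]
opening: 0.0702
```

step_arm(plan="7 0.5 2.8 0 0 0 0;7 0.5 2.8 0 0 0 0;7 0.5 2.8 0 0 0 0;7 0.5 2.8 0 0 0 0;7 0.5 2.2 0 0 0 0;7 0.3 1.3 0 0 0 0;7 0.1 0.5 0 0 0 0;7 0 0 0 0 0 0;7 0 0 0 0 0 0")

```text
clock: 10.73
tool_pos: [0.4518, -0.2042, 0.2301]
orientation: [180.0, 0.0, -22.5]
force: [-0.1, 0.4, -0.0]
opening: 0.0699
```

```bash
python3 - <<'E'
from h import *
togo(.4532,-.2037,.032)
s=snapshot("top")
cv2.imwrite("pics/t8.png",s)
cv2.imwrite("pics/t8b.png",cv2.convertScaleAbs(cv2.resize(s[180:280,125:225],None,fx=6,fy=6,interpolation=2),alpha=2))
E
```

```text
at 10.7333 [ 0.4518 -0.2042  0.2301] [ 1.80e+02  5.00e-02 -2.25e+01] open 0.0699 F [-0.1  0.4 -0. ]
togo cm [ 0.13 -0.1  19.81]
```

View pics/t8.png

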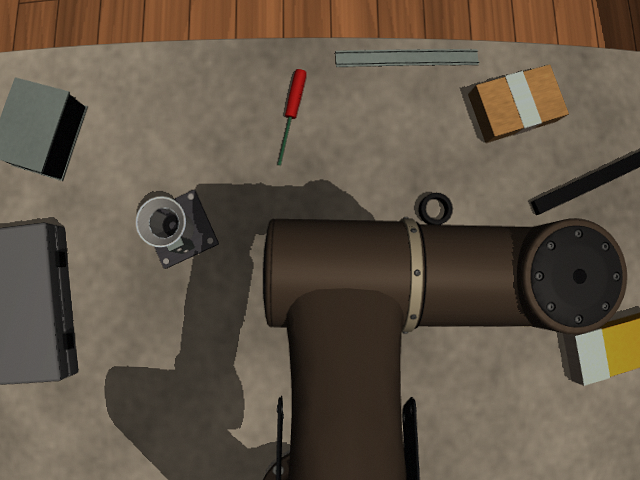

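View pics/t8b.png

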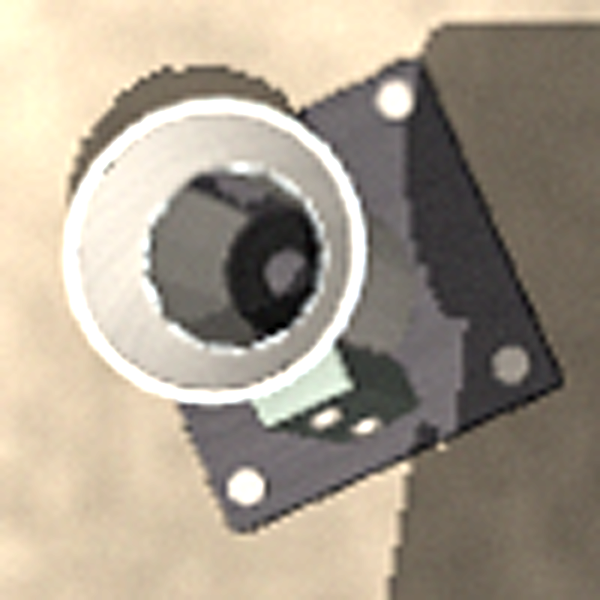

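In the top view the first spacer's bore mark shows deep in the tube at crop (287,268), so it is seated. Now down on the second spacer.

step_arm(plan="7 0.1 -0.1 2.2 0 0 0;7 0 0 2.2 0 0 0;7 0 0 2.2 0 0 0;7 0 0 2.2 0 0 0;7 0 0 2.2 0 0 0;7 0 0 2.2 0 0 0;7 0 0 2.2 0 0 0;7 0 0 1.8 0 0 0;7 0 0 1.3 0 0 0;7 0 0 0.8 0 0 0;7 0 0 0.4 0 0 0;7 0 0 0 0 0 0")

```text
clock: 11.78
tool_pos: [0.4535, -0.2031, 0.0331]
orientation: [180.0, 0.1, -22.4]
force: [-0.9, -0.4, -0.1]
opening: 0.0698
```

```bash
python3 - <<'E'
from h import *
print(solve([("top",(125+(287.5)/6-.5,180+268.5/6-.5))],.067).x, "mag .552 .2645")
togo(.4532,-.2037,.032)
s=snapshot("scene")
cv2.imwrite("pics/s8.png",cv2.resize(s[160:400,80:340],None,fx=2.5,fy=2.5,interpolation=2))
E
```

```text
[0.55476574 0.2653428 ] mag .552 .2645
at 11.7833 [ 0.4535 -0.2031  0.0331] [ 1.7998e+02  6.0000e-02 -2.2390e+01] open 0.0698 F [-0.9 -0.4 -0.1]
togo cm [-0.01  0.06  0.11]
```

View pics/s8.png

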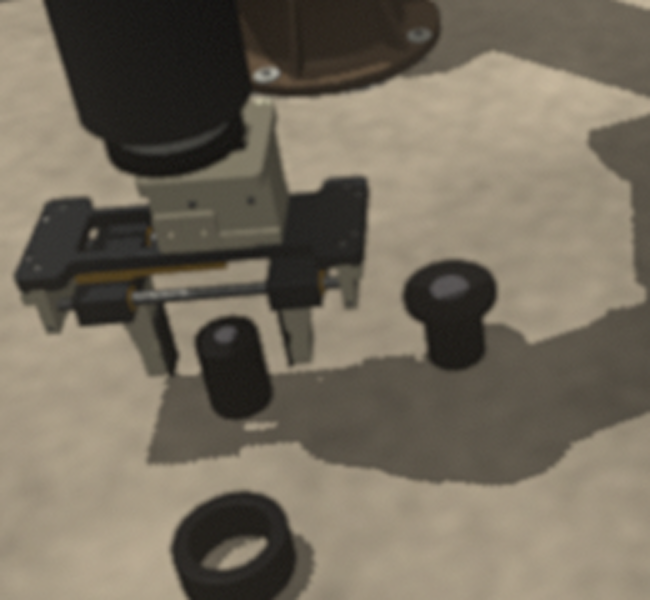

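The second spacer (235,365) is between the fingers and the bushing is clear. The first spacer measured within 3 mm of the tube axis. Closing and lifting.

step_arm(plan="7 0 0.1 0.1 0 0 0;3.5 0 0 0 0 0 0;3.5 0 0 0 0 0 0;3.5 0 0 0 0 0 0;3.5 0 0 0 0 0 0;3.5 0 0 0 0 0 0;3.5 0 0 0 0 0 0;3.5 0 0 0 0 0 0;3.5 0 0 0 0 0 0;3.5 0 0 0 0 0 0;3.5 0 0 0 0 0 0;3.5 0 0 0 0 0 0")

```text
clock: 12.83
tool_pos: [0.4534, -0.2046, 0.0327]
orientation: [180.0, -0.0, -22.4]
force: [0.3, -0.1, 4.2]
opening: 0.039
```

step_arm(plan="3.5 0 0 -0.5 0 0 0;3.5 0 0 -1 0 0 0;3.5 0 0 -2 0 0 0;3.5 0 0 -2 0 0 0;3.5 0 0 -2.2 0 0 0;3.5 0 0 -2.2 0 0 0;3.5 0 0 -2.2 0 0 0;3.5 0 0 -2.2 0 0 0;3.5 0 0 -2.2 0 0 0;3.5 0 0 -2 0 0 0;3.5 0 0 -1 0 0 0;3.5 0 0 -0.5 0 0 0")

```text
clock: 13.83
tool_pos: [0.4537, -0.2046, 0.2341]
orientation: [-180.0, -0.1, -22.4]
force: [-0.2, 0.0, -2.0]
opening: 0.0393
```

```bash
python3 - <<'E'
from h import *
togo(.552,.2645,.230)
s=snapshot("scene")
cv2.imwrite("pics/s9.png",s)
E
```

```text
at 13.8333 [ 0.4537 -0.2046  0.2341] [-1.7995e+02 -1.2000e-01 -2.2450e+01] open 0.0393 F [-0.2  0.  -2. ]
togo cm [ -8.83 -47.11   0.43]
```

View pics/s9.png

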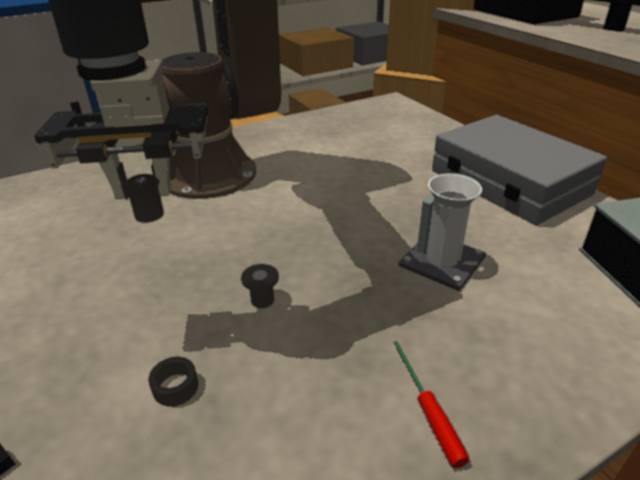

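The second spacer hangs at (146,197), and the bushing is undisturbed at (261,284). Carrying it over.

step_arm(plan="3.5 -0.3 -1.5 0 0 0 0;3.5 -0.5 -2.5 0 0 0 0;3.5 -0.5 -2.8 0 0 0 0;3.5 -0.5 -2.8 0 0 0 0;3.5 -0.5 -2.8 0 0 0 0;3.5 -0.5 -2.8 0 0 0 0;3.5 -0.5 -2.8 0 0 0 0;3.5 -0.5 -2.8 0 0 0 0;3.5 -0.5 -2.8 0 0 0 0;3.5 -0.5 -2.8 0 0 0 0;3.5 -0.5 -2.8 0 0 0 0;3.5 -0.5 -2.8 0 0 0 0")

```text
clock: 14.88
tool_pos: [0.5211, 0.1145, 0.2308]
orientation: [179.9, 0.1, -22.4]
force: [0.5, 0.6, -0.8]
opening: 0.0392
```

step_arm(plan="3.5 -0.5 -2.8 0 0 0 0;3.5 -0.5 -2.8 0 0 0 0;3.5 -0.5 -2.8 0 0 0 0;3.5 -0.5 -2.8 0 0 0 0;3.5 -0.5 -2.2 0 0 0 0;3.5 -0.4 -1.2 0 0 0 0;3.5 -0.1 -0.5 0 0 0 0;3.5 0 0 0 0 0 0;3.5 0 0 0 0 0 0;3.5 0 0 0 0 0 0")

```text
clock: 15.72
tool_pos: [0.5515, 0.2632, 0.2324]
orientation: [180.0, 0.0, -22.5]
force: [-0.4, -0.8, -0.9]
opening: 0.0395
```

```bash
python3 - <<'E'
from h import *
togo(.552,.2645,.165)
E
```

```text
at 15.7167 [0.5515 0.2632 0.2324] [ 1.7997e+02  1.0000e-02 -2.2490e+01] open 0.0395 F [-0.4 -0.8 -0.9]
togo cm [-0.   -0.14  6.74]
```

step_arm(plan="3.5 0 -0.1 0.7 0 0 0;3.5 0 0 0.8 0 0 0;3.5 0 0 0.8 0 0 0;3.5 0 0 0.8 0 0 0;3.5 0 0 0.8 0 0 0;3.5 0 0 0.8 0 0 0;3.5 0 0 0.7 0 0 0;3.5 0 0 0.5 0 0 0;3.5 0 0 0.4 0 0 0;3.5 0 0 0.4 0 0 0;3.5 0 0 0 0 0 0;3.5 0 0 0 0 0 0")

```text
clock: 16.72
tool_pos: [0.5522, 0.2653, 0.1656]
orientation: [180.0, -0.0, -22.4]
force: [0.4, -0.8, -0.5]
opening: 0.0392
```

```bash
python3 - <<'E'
from h import *
togo(.552,.2645,.165)
s=snapshot("scene")
cv2.imwrite("pics/s10.png",cv2.resize(s[80:260,360:560],None,fx=3,fy=3,interpolation=2))
E
```

```text
at 16.7167 [0.5522 0.2653 0.1656] [ 1.800e+02 -1.000e-02 -2.244e+01] open 0.0392 F [ 0.4 -0.8 -0.5]
togo cm [0.01 0.08 0.06]
```

View pics/s10.png

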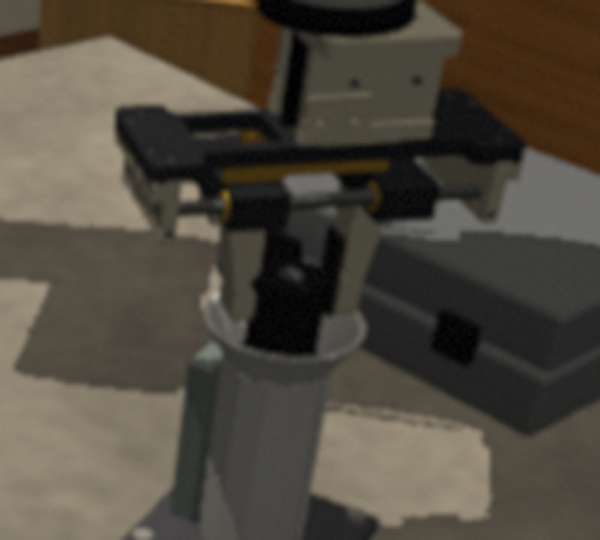

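The second spacer sits in the funnel just as the first did. I release it, back off upward and then move aside.

step_arm(plan="6.5 0 0 0 0 0 0;6.5 0 0 0 0 0 0;6.5 0 0 0 0 0 0;6.5 0 0 0 0 0 0;6.5 0 0 0 0 0 0;6.5 0 0 0 0 0 0;6.5 0 0 0 0 0 0;6.5 0 0 0 0 0 0")

```text
clock: 17.43
tool_pos: [0.5522, 0.2652, 0.1656]
orientation: [180.0, -0.0, -22.4]
force: [-0.3, 0.4, 0.9]
opening: 0.0646
```

step_arm(plan="6.5 0 0 -0.8 0 0 0;6.5 0 0 -1.2 0 0 0;6.5 0 0 -1.5 0 0 0;6.5 0 0 -1.5 0 0 0;6.5 0 0 -1.2 0 0 0;6.5 0 1 -0.8 0 0 0;6.5 0 2 0 0 0 0;6.5 0 2.5 0 0 0 0;6.5 0 2.5 0 0 0 0;6.5 0 2.5 0 0 0 0;6.5 0 2.5 0 0 0 0;6.5 0 2.5 0 0 0 0")

```text
clock: 18.43
tool_pos: [0.492, 0.1205, 0.2359]
orientation: [-180.0, -0.0, -22.4]
force: [0.5, -0.2, -0.7]
opening: 0.0649
```

step_arm(plan="6.5 0 2.5 0 0 0 0;6.5 0 2.5 0 0 0 0;6.5 0 2.5 0 0 0 0;6.5 0 2.5 0 0 0 0;6.5 0 2.5 0 0 0 0;6.5 0 2.5 0 0 0 0;6.5 0 2.5 0 0 0 0;6.5 0 2.5 0 0 0 0;6.5 0 2.5 0 0 0 0;6.5 0 1.5 0 0 0 0;6.5 0 0.5 0 0 0 0;6.5 0 0 0 0 0 0")

```text
clock: 19.43
tool_pos: [0.3987, -0.1054, 0.2359]
orientation: [-180.0, -0.0, -22.6]
force: [0.3, 0.2, -0.3]
opening: 0.0647
```

```bash
python3 - <<'E'
from h import *
togo(.552,.2645,.165)
s=snapshot("top")
cv2.imwrite("pics/t11b.png",cv2.convertScaleAbs(cv2.resize(s[180:280,125:225],None,fx=6,fy=6,interpolation=2),alpha=2))
cv2.imwrite("pics/s11.png",snapshot("scene"))
for z in (.067,.122): print(z,(proj("top",np.array([.552,.2645,z]))-[125,180]+.5)*6-.5)
E
```

```text
at 19.4333 [ 0.3987 -0.1054  0.2359] [-1.7998e+02 -3.0000e-02 -2.2560e+01] open 0.0647 F [ 0.3  0.2 -0.3]
togo cm [-3.000e-02 -4.004e+01  7.110e+00]
0.067 [289.57327166 276.76812909]
0.122 [248.12219519 260.21460701]
```

View pics/t11b.png

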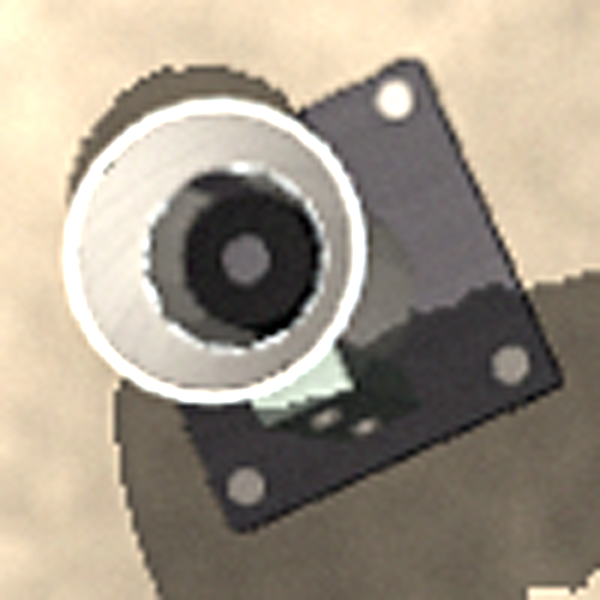

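View pics/s11.png

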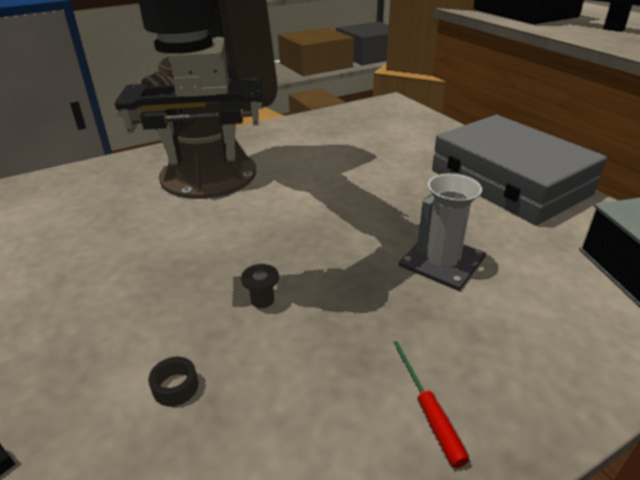

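The second spacer's top shows at crop (246,259), against an expected (248,260) for a seated stack. The bushing is unmoved at (261,284) and the arm is clear. Handing in.

```bash
python3 - <<'E'
from plant import workorder
print(workorder.close_job())
E
```

```text
the job is handed in; nothing more can be done
None
```

Both plain spacers are in the tube magazine, one on top of the other, and I handed the job in at about 19.5 s of the 64 s allowed. I gripped each one by its upper part, held it upright in the funnel with its bottom at the tube's mouth, and released it.

- **First spacer:** after the drop, the top view showed its bore mark deep in the tube, within about 3 mm of the tube's axis at the height of a seated spacer.
- **Second spacer:** its bore mark appeared at crop pixel (246,259), against (248,260) expected for a seated two-spacer stack, so both lie end to end near the axis.
- **Bushing and arm:** the flanged bushing still stands at the same pixel position, (261,284). The arm is clear of everything, and the wrist forces I read stayed below about 5 N.

No check failed. The two cameras agreed to about 2 mm on the parts and the magazine. The wide ring's rough reading disagreed by about 15 mm, but it was not needed. The hand-in gives no verdict.

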